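# Turn the two-winged trap insert home in the shower drain

## Task

Get the shower drain ready: take the grey trap insert that has just two wings and stand it in the mouth of the white drain body with its wings resting on the rim, at least 30 degrees askew of the two notches. Keep it down on the rim while you turn it, until the wings drop into the notches and it is fully home, then let go. Leave the four-winged and the round-flanged insert where they stand.

Things in the scene. Friction and masses are not known exactly. Their poses are not given: they have to be found in the camera images.
- insert: Grey plastic, 84-168 g, upright. Origin: centre of underside, z up. Foot d 36 mm, its lowest 6 mm tapering to 28; two wings forming one bar 84 mm long (x), 16 wide (y), z 20 to 34 mm; hub d 36 to z 36; on top an upright grip plate 40 long (x), 12 thick (y), z 36 to 70, pinched across its thickness. A half turn makes no difference.
- drain: White block 130x130, 45 mm tall, fixed. Origin: centre of underside, z up. Mouth in its top 50 mm across, open below, with two notches along x, 34 wide, out to 49 mm from centre, ledges 14 mm below the rim. Insert origin above drain origin: 25 mm with wings on rim, 11 mm home (wings flush). Centred wings drop in within about 10 degrees of the notches, either way round; beyond 15 they stay up.
- cross_insert: Look-alike, to leave alone: same foot and grip plate, but four wings in a cross, 84 mm across both ways. Origin at the centre of its underside, grip plate along x, 70 mm tall.
- disc_insert: Look-alike, to leave alone: same foot and grip plate, but a round flange 84 mm in diameter instead of wings. Origin at the centre of its underside, grip plate along x, 70 mm tall.

How it is judged:
By the outcome, as a careful person would: the job done as asked, in the order asked, and still so for the second after the job is handed in, with the robot touching nothing.
It also fails if it takes over 42 s, if anything falls off the work surface, if the arm or the gripper's body presses on something with over 40 N, if the wrist force passes 120 N, or if a joint passes its speed limit or range.

## Robot

A 6-joint arm with a two-finger parallel gripper is mounted at the origin on the work surface. World frame = base frame: x ahead of the robot, y to its left, z up, the work surface at z = 0. Lengths are in m, angles in rad, forces in N, time in s.
With the tool pointing down it reaches from about 0.375 to 0.825 m from the base axis. Payload 5.5 kg.
Tool frame: the origin (TCP) lies between the finger pads; the fingertips stand 11 mm ahead of it and the grasp point (between the pads) lies 8 mm behind it; z points along the fingers, y is the line along which they close (so a half turn about z gives the same grasp; the last joint's range is limited). The gripper opens to 85 mm and grips with 20 to 120 N. Pads are 22 mm wide; open, the fingers measure 114 mm over their backs; the gripper's body (76 mm by 85 mm) begins 54 mm behind the grasp point. The pads swing forward as they close: fully open they stand 13 mm farther back than shut.
Start: joints at [-1.273, 0.314, -0.047, 1.21, 0, 1.571], TCP at [0.176, -0.574, 0.242] pointing down, gripper open.
Joint ranges: [-2.67, 2.67], [-0.69, 1.73], [-1.03, 1.25], [-2.08, 2.16], [-1.42, 1.45], [-3.14, 3.14]. Speed limits (rad/s): [2.39, 2.39, 3.01, 3.14, 3.14, 3.14].

## Interface

Orientations are given as a rotation vector (axis times angle).
In Python, from workcell import manip, imaging, job, observe gives the robot as it stands (manip), with the cameras (imaging), the job (job) and the readings as plain functions.
- The arm moves only by the tool steer_hand, called after "Emit:" as name([rows], argument=value, ...), one row to a line, values as JSON. Schema: {"type":"object","properties":{"deltas":{"type":"array","items":{"type":"object","properties":{"pos":{"type":"array","items":{"type":"number"},"minItems":3,"maxItems":3},"rot":{"type":"array","items":{"type":"number"},"minItems":3,"maxItems":3}},"additionalProperties":false},"minItems":1,"maxItems":8},"aperture":{"type":"number"},"grip_n":{"type":"number"},"only":{"type":"string"},"quiet":{"type":"boolean"},"lines":{"type":"string"}},"required":["deltas"],"additionalProperties":false}. deltas is a list of rows, 1 to 8 of them, each an object with the fields pos (a list: dx, dy, dz in m), rot (a list: a rotation vector rx, ry, rz in rad); a field left out counts as zero; each row is the pose to reach, as a shift and turn from the pose commanded when the call began, along the tool's axes at that moment; what a row does not reach only later rows make up. A row lasts 1/8 s, in which the tool goes at most 0.0625 m and 0.188 rad, less where a joint would pass 70% of its speed; a pose out of reach is approached as far as the arm can. aperture is the finger opening in m, set as the call begins (left out keeps the last). The fingers move at their own pace and stop on an object; grip_n is the grip in N (left out, the last holds). Time passes only in rows, so rows that do not move let the fingers close. The tool returns the time, the measured TCP pose, the force, the opening and the grip force at its end. only (a regular expression) keeps the lines of the reply that match it, lines (a string "A,B") keeps lines A to B, and quiet returns only ok. Input that does not fit is refused with a message, and nothing moves.
- observe(): the state, without advancing time (a new reading comes with each control period).
- imaging.grab_frame(name): name is "side" or "top" or "wrist"; returns a dict with "color" (420x560x3 uint8, red, green, blue), "vfov" (degrees; the focal length in pixels is half the picture's height over the tangent of half this angle, whatever the lens; pixels are square), "cx", "cy" (the principal point, pixels), "world_from_camera" (4x4, takes a point from camera to world coordinates); the wrist camera has in their place "hand_eye" (4x4, takes a point from camera to tool coordinates, whose origin is the TCP and whose axes are the flange's). Camera axes: x right, y down, z forward; pixel columns grow to the right and rows downward; lengths in m; the calibration is good to about 2 mm. A picture is of the moment at which its call begins: read the wrist's pose just before it. There is no depth.
- job.hand_in(): hands the job in; it is judged then, once.
The state is a dict: "time_s": time; "qpos": joint angles; "dq": joint speeds; "tau": joint torques, N m; "ee_pos": TCP position; "ee_rot": TCP orientation; "wrist_force": force on the tool from outside, world axes, zero at the start; "wrist_torque": the same for the moment, N m; "opening": finger opening in m; "gripper_force": force on a finger pad.
Only numpy, scipy, OpenCV 4.12 (cv2) and the standard library are available. Lean on these libraries where they do the work, as an engineer would, in place of code of your own. Each camera call takes 0.05 s, during which the arm holds its last target. There are 200 camera calls.

## Working session

There is one attempt and no reset: what is moved stays moved. The work goes in short steps, Python scripts to look and compute and a tool call to move; the robot and the scene stay as the last step left them, time stands still between calls to the robot, and variables do not carry over. Pictures are saved under pics/ and viewed, at most 10 in all, crops included, and the job is handed in when it is done.

```bash
ls; mkdir -p pics; python3 - <<'E'
from workcell import manip, imaging, job, observe
import cv2
s=observe();print(s)
for n in("top","side"):
    f=imaging.grab_frame(n);cv2.imwrite(f"pics/{n}0.png",f["color"][:,:,::-1]);print(n,f["vfov"],f["cx"],f["cy"],f["world_from_camera"])
E
```

```text
pics
workcell.py
{'time_s': 0.0, 'qpos': array([-1.27298245e+00,  3.14186063e-01, -4.80749748e-02,  1.21020478e+00,
       -3.19202450e-05,  1.57078364e+00]), 'dq': array([ 0.00110035,  0.00174416, -0.00067122,  0.00043738,  0.00018956,
       -0.00035704]), 'tau': array([ 4.62961434e-04, -5.39595330e+01,  3.39744544e+01,  1.93314924e-02,
        3.48498907e-05, -1.06125003e-05]), 'ee_pos': array([ 0.17588481, -0.57305671,  0.24146031]), 'ee_rot': array([-3.10519620e+00, -4.65853561e-01,  4.38396727e-04]), 'wrist_force': array([-0.09808362, -0.62438111,  0.84445544]), 'wrist_torque': array([ 0.01819251,  0.01172118, -0.00683927]), 'gripper_force': 0.0, 'opening': 0.08559405755171996}
top 54.47413688941445 280.0849211175539 208.2892181899718 [[ 0.01610149 -0.98445825  0.17487906  0.39676355]
 [-0.99897863 -0.00845406  0.04438712 -0.02258465]
 [-0.04221883 -0.17541515 -0.98358889  0.70521946]
 [ 0.          0.          0.          1.        ]]
side 42.10403248777981 279.87198951789566 210.1193556590507 [[-0.90809696 -0.20965231  0.36249941  0.18475485]
 [-0.41845374  0.48740547 -0.76637613  0.71600699]
 [-0.01601167 -0.84763307 -0.53034122  0.5244949 ]
 [ 0.          0.          0.          1.        ]]
```

View pics/top0.png

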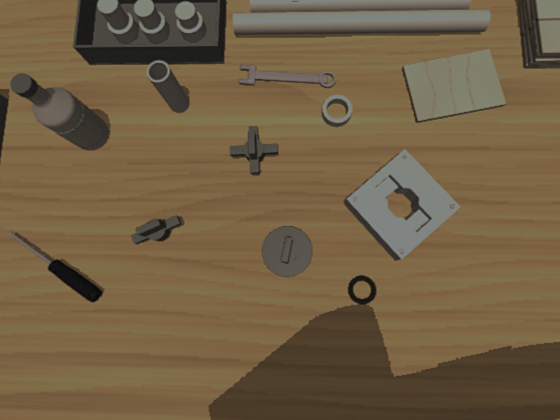

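View pics/side0.png

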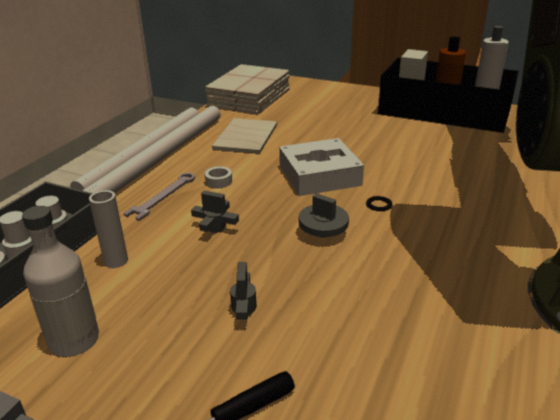

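The top view shows the two-winged insert at about (156,229), the drain at (402,206) with notches running down and right, the cross at (254,150) and the disc at (287,251). Next I measure with masks.

```bash
cat > h.py <<'E'
import numpy as np,cv2
def ray(f,uv):
    F=f["color"].shape[0]/2/np.tan(np.radians(f["vfov"])/2);T=f["world_from_camera"]
    uv=np.atleast_2d(uv).astype(float)
    d=np.c_[(uv[:,0]-f["cx"])/F,(uv[:,1]-f["cy"])/F,np.ones(len(uv))]@T[:3,:3].T
    return T[:3,3],d
def plane(f,uv,z):
    o,d=ray(f,uv);return (o+d*((z-o[2])/d[:,2])[:,None])[:,:2]
def proj(f,P):
    F=f["color"].shape[0]/2/np.tan(np.radians(f["vfov"])/2);T=f["world_from_camera"]
    c=(np.atleast_2d(P)-T[:3,3])@T[:3,:3]
    return np.c_[f["cx"]+F*c[:,0]/c[:,2],f["cy"]+F*c[:,1]/c[:,2]]
E
python3 - <<'E'
from workcell import manip, imaging, job, observe
from h import *
f=imaging.grab_frame("top");c=f["color"];hsv=cv2.cvtColor(c,cv2.COLOR_RGB2HSV)
print(hsv[229,156],hsv[170,404],hsv[225,120],hsv[206,440])
# drain
m=((hsv[...,1]<60)&(hsv[...,2]>110)).astype(np.uint8);m[:,:335]=0;m[:140]=0;m[275:]=0
cs,_=cv2.findContours(m,cv2.RETR_EXTERNAL,cv2.CHAIN_APPROX_NONE);k=max(cs,key=cv2.contourArea)
w=plane(f,k[:,0],.045).astype(np.float32);r=cv2.minAreaRect(w);print("drain",r)
g=((hsv[...,1]<70)).astype(np.uint8);g[:,:120]=0;g[:,190:]=0;g[:205]=0;g[255:]=0
cs,_=cv2.findContours(g,cv2.RETR_EXTERNAL,cv2.CHAIN_APPROX_NONE);k=max(cs,key=cv2.contourArea)
w=plane(f,k[:,0],.034).astype(np.float32);print("ins",cv2.minAreaRect(w),cv2.contourArea(k))
a=cv2.resize(c[200:260,115:195],None,fx=7,fy=7,interpolation=cv2.INTER_CUBIC)
b=cv2.resize(c[145:265,340:465],(438,420),interpolation=cv2.INTER_CUBIC)
cv2.imwrite("pics/crop0.png",np.hstack([cv2.resize(a,(360,270)),b[:270*1]])[:,:,::-1]) if 0 else cv2.imwrite("pics/crop0.png",np.hstack([cv2.resize(a,(360,420)),b])[:,:,::-1])
E
```

```text
[20 26 29] [ 56  13 134] [ 18 114 128] [ 55  12 133]
drain ((0.5256778001785278, -0.19305358827114105), (0.12988421320915222, 0.1292514204978943), 41.31905746459961)
ins ((0.4781097173690796, 0.2156805843114853), (0.03710953891277313, 0.08311431854963303), 8.731581687927246) 680.0
```

View pics/crop0.png

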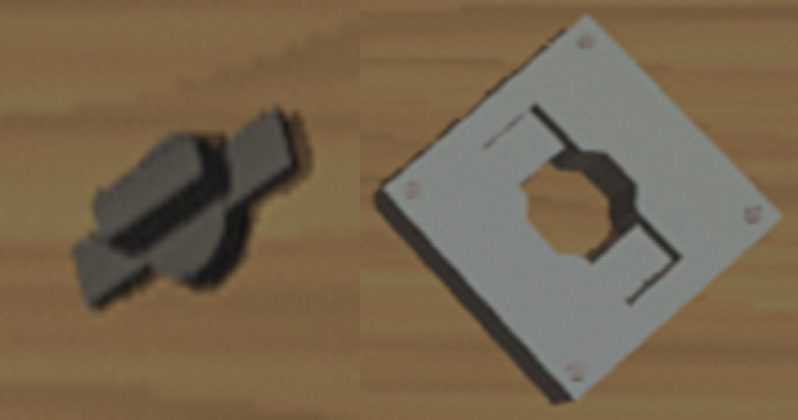

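The left crop shows the wing bar's end midpoints at full-image pixels (178.6,219.3) and (133.9,239.3), and the plate top at about (148,227). The right crop shows the notch ends at full-image pixels around (383,181) and (424,225).

```bash
python3 - <<'E'
from workcell import manip, imaging, job, observe
from h import *
f=imaging.grab_frame("top")
e=plane(f,[[178.6,219.3],[133.9,239.3]],.034);d=e[0]-e[1]
print("wing ends",e,"c",e.mean(0),np.linalg.norm(d),np.degrees(np.arctan2(d[1],d[0])))
print("plate c",plane(f,[148.3,227.1],.07))
k=340+(np.array([485,535,628,680])-360)/3.504;v=145+np.array([148,105,303,258])/3.5
q=plane(f,np.c_[k,v],.045);a=q[:2].mean(0);b=q[2:].mean(0);d=a-b
print("notch",(a+b)/2,np.linalg.norm(d),np.degrees(np.arctan2(d[1],d[0])))
# side check
s=imaging.grab_frame("side")
print(proj(s,[[*e.mean(0),.07],[*e[0],.034],[*e[1],.034],[.5257,-.1931,.045]]))
c=s["color"][250:330,200:290];cv2.imwrite("pics/s1.png",cv2.resize(c,None,fx=6,fy=6,interpolation=cv2.INTER_CUBIC)[:,:,::-1])
E
```

```text
wing ends [[0.49581999 0.1783121 ]
 [0.46121805 0.25204695]] c [0.47851902 0.21517952] 0.08145012177989383 -64.86049427767895
plate c [[0.477485   0.21557821]]
notch [ 0.52482461 -0.19315404] 0.09629135386129807 41.22838313372764
[[242.63456163 269.46419608]
 [245.38160186 271.60913568]
 [242.48724575 310.45678982]
 [319.71981224 155.21163222]]
```

View pics/s1.png

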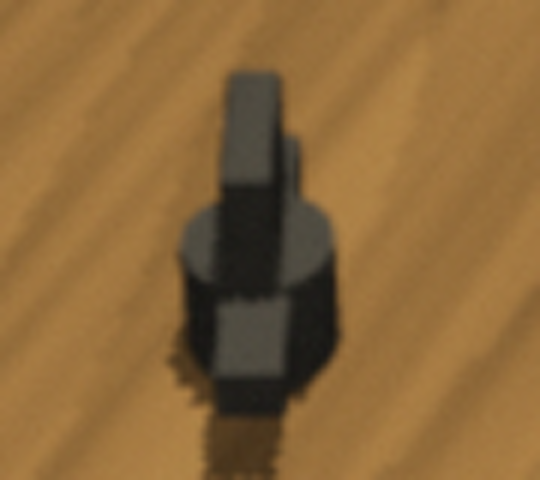

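Rays agree across both views: insert at (0.478, 0.2155) with bar at 115°, and drain at (0.525, -0.193) with notches at 41.3°. Sizes check out.

```bash
cat > go.py <<'E'
# usage: go.py x y z psi_deg : tool-axes shift & turn to a pointing-down pose with tool-x yaw psi
import sys,numpy as np
from scipy.spatial.transform import Rotation as R
from workcell import manip, imaging, job, observe
s=observe();A=R.from_rotvec(s["ee_rot"])
def p(x,y,z,psi):
    B=R.from_euler('z',psi,degrees=True)*R.from_euler('x',180,degrees=True)
    return np.round(np.r_[A.inv().apply(np.array([x,y,z])-s["ee_pos"]),(A.inv()*B).as_rotvec()],4)
a=list(map(float,sys.argv[1:]))
for i in range(0,len(a),4):print(p(*a[i:i+4]).tolist())
print("t",s["time_s"],"psi",np.degrees(np.arctan2(*A.as_matrix()[[1,0],0])),s["qpos"].round(2),"F",s["wrist_force"].round(1))
E
python3 go.py .45 -.2 .24 60  .478 .2155 .2 115.1
```

```text
[0.3715, -0.2765, 0.0021, -0.0007, -0.0003, -0.7494]
[0.5202, -0.6655, 0.0424, -0.0006, -0.0006, -1.7111]
t 0.25 psi 17.063626281937832 [-1.27  0.31 -0.05  1.21 -0.    1.57] F [0.3 0.4 0.2]
```

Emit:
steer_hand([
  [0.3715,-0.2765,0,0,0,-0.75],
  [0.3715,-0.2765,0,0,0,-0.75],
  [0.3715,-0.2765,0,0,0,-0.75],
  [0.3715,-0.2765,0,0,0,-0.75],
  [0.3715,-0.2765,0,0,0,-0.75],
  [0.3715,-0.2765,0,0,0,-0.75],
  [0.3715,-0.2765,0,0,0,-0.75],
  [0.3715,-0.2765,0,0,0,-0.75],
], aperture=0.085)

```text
refused: deltas[0]: [0.3715, -0.2765, 0, 0, 0, -0.75] is not of type 'object' (schema: type "object"). Nothing was moved.
```

I used the wrong layout. The manual says a list of objects, one for each row; once more.

Emit:
steer_hand([
  {"pos":[0.3715,-0.2765,0],"rot":[0,0,-0.75]},
  {"pos":[0.3715,-0.2765,0],"rot":[0,0,-0.75]},
  {"pos":[0.3715,-0.2765,0],"rot":[0,0,-0.75]},
  {"pos":[0.3715,-0.2765,0],"rot":[0,0,-0.75]},
  {"pos":[0.3715,-0.2765,0],"rot":[0,0,-0.75]},
  {"pos":[0.3715,-0.2765,0],"rot":[0,0,-0.75]},
  {"pos":[0.3715,-0.2765,0],"rot":[0,0,-0.75]},
  {"pos":[0.3715,-0.2765,0],"rot":[0,0,-0.75]},
], aperture=0.085)

```text
time_s: 1.25
ee_pos: [0.4515, -0.1976, 0.2424]
ee_rot: [-2.717, -1.576, -0.001]
wrist_force: [0.1, -1.1, 0.0]
opening: 0.0852
gripper_force: 0.0
```

```bash
python3 go.py .478 .2155 .18 115.1
```

```text
[0.3717, -0.1821, 0.0625, 0.0005, -0.0004, -0.9576]
t 1.25 psi 60.2324538354993 [-0.41  0.11 -0.3   1.16  0.    1.68] F [ 0.1 -1.1  0. ]
```

Emit:
steer_hand([
  {"pos":[0.3717,-0.1821,0.0625],"rot":[0,0,-0.9576]},
  {"pos":[0.3717,-0.1821,0.0625],"rot":[0,0,-0.9576]},
  {"pos":[0.3717,-0.1821,0.0625],"rot":[0,0,-0.9576]},
  {"pos":[0.3717,-0.1821,0.0625],"rot":[0,0,-0.9576]},
  {"pos":[0.3717,-0.1821,0.0625],"rot":[0,0,-0.9576]},
  {"pos":[0.3717,-0.1821,0.0625],"rot":[0,0,-0.9576]},
  {"pos":[0.3717,-0.1821,0.0625],"rot":[0,0,-0.9576]},
  {"pos":[0.3717,-0.1821,0.0625],"rot":[0,0,-0.9576]},
])

```text
time_s: 2.25
ee_pos: [0.4775, 0.2153, 0.1791]
ee_rot: [-1.684, -2.651, 0.001]
wrist_force: [-0.5, -0.3, -0.3]
opening: 0.0852
gripper_force: 0.0
```

Emit:
steer_hand([
  {},
  {},
])

```text
time_s: 2.5
ee_pos: [0.478, 0.2116, 0.18]
ee_rot: [1.692, 2.647, -0.0]
wrist_force: [1.1, -0.4, -0.6]
opening: 0.0851
gripper_force: 0.0
```

```bash
python3 go.py .478 .2155 .05 115.1
python3 - <<'E'
from workcell import manip, imaging, job, observe
from h import *
from scipy.spatial.transform import Rotation as R
s=observe();f=imaging.grab_frame("wrist")
T=np.eye(4);T[:3,:3]=R.from_rotvec(s["ee_rot"]).as_matrix();T[:3,3]=s["ee_pos"]
f["world_from_camera"]=T@f["hand_eye"]
np.save("w.npy",f,allow_pickle=True)
cv2.imwrite("pics/w1.png",f["color"][:,:,::-1])
c,a=np.array([.478,.2155]),np.radians(115.1);u=np.array([np.cos(a),np.sin(a)])
print(proj(f,[[*(c+.042*u),.034],[*(c-.042*u),.034],[*(c+.02*u),.07],[*(c-.02*u),.07]]))
E
```

```text
[0.0036, 0.0016, 0.13, 0.0, 0.0003, -0.005]
t 2.5 psi 114.8124720742456 [ 0.42  0.2  -0.34  1.03 -0.    1.55] F [ 1.1 -0.4 -0.6]
[[280.14052986 147.62719854]
 [280.44151021 233.91513367]
 [280.43204309 181.15972623]
 [280.58376942 227.10176739]]
```

View pics/w1.png

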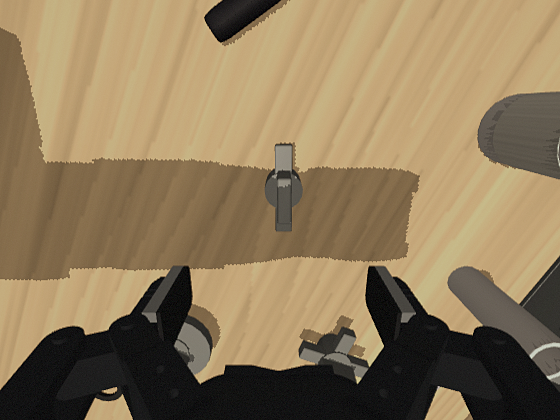

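The wrist view shows the bar upright at column 284, with its ends at rows 144 and 231. That is about 4 mm beside the prediction, so I refine with this view.

```bash
python3 - <<'E'
from workcell import manip, imaging, job, observe
from h import *
f=np.load("w.npy",allow_pickle=True).item();s=observe();print(s["ee_pos"],s["time_s"])
hsv=cv2.cvtColor(f["color"],cv2.COLOR_RGB2HSV)
m=(hsv[...,1]<50).astype(np.uint8);m[:135]=0;m[240:]=0;m[:,:255]=0;m[:,315:]=0
cs,_=cv2.findContours(m,cv2.RETR_EXTERNAL,cv2.CHAIN_APPROX_NONE);k=max(cs,key=cv2.contourArea)[:,0]
print(cv2.boundingRect(k))
for r in(148,155,162,215,222,228):
    x=np.where(m[r])[0];print(r,x.min(),x.max())
p=plane(f,[[284,144],[284,231.5]],.034);print(p,p.mean(0),np.linalg.norm(p[0]-p[1]))
E
```

```text
[0.47811159 0.2115652  0.18008237] 2.55
(265, 144, 38, 87)
148 275 291
155 275 291
162 275 291
215 276 291
222 276 291
228 276 290
[[0.46195992 0.25788683]
 [0.49789777 0.18126301]] [0.47992885 0.21957492] 0.08463296429930957
```

Emit:
steer_hand([
  {},
])

```text
time_s: 2.68
ee_pos: [0.4782, 0.2118, 0.1801]
ee_rot: [1.692, 2.647, 0.0]
wrist_force: [0.1, -0.1, 0.0]
opening: 0.0849
gripper_force: 0.0
```

```bash
python3 go.py .4793 .2182 .05 115.1
```

```text
[0.0053, 0.0036, 0.1301, 0.0004, 0.0001, -0.005]
t 2.675 psi 114.81329967046481 [ 0.42  0.2  -0.34  1.03 -0.    1.55] F [ 0.1 -0.1  0. ]
```

Emit:
steer_hand([
  {"pos":[0.0053,0.0036,0.05],"rot":[0,0,-0.005]},
  {"pos":[0.0053,0.0036,0.09],"rot":[0,0,-0.005]},
  {"pos":[0.0053,0.0036,0.12],"rot":[0,0,-0.005]},
  {"pos":[0.0053,0.0036,0.13],"rot":[0,0,-0.005]},
  {"pos":[0.0053,0.0036,0.13],"rot":[0,0,-0.005]},
])

```text
time_s: 3.3
ee_pos: [0.479, 0.2187, 0.0499]
ee_rot: [-1.684, -2.652, 0.001]
wrist_force: [0.6, -0.1, 0.3]
opening: 0.0849
gripper_force: 0.0
```

Emit:
steer_hand([
  {},
  {},
  {},
  {},
  {},
  {},
], aperture=0, grip_n=60)

```text
time_s: 4.05
ee_pos: [0.4793, 0.2192, 0.0502]
ee_rot: [1.683, 2.652, 0.001]
wrist_force: [-0.7, 0.1, 5.8]
opening: 0.0111
gripper_force: 59.3
```

Emit:
steer_hand([
  {"pos":[0,0,-0.05]},
  {"pos":[0,0,-0.11]},
  {"pos":[0,0,-0.15]},
  {"pos":[0,0,-0.15]},
])

```text
time_s: 4.55
ee_pos: [0.481, 0.22, 0.203]
ee_rot: [1.682, 2.65, 0.008]
wrist_force: [-0.0, -0.1, -1.1]
opening: 0.0109
gripper_force: 59.0
```

```bash
python3 go.py .518 -.30 .2 86.3
```

```text
[-0.4863, -0.1878, 0.0019, 0.0059, -0.0014, 0.5042]
t 4.55 psi 115.18786406985345 [ 0.43  0.2  -0.29  1.08 -0.    1.56] F [-0.  -0.1 -1.1]
```

Emit:
steer_hand([
  {"pos":[-0.486,-0.188,0],"rot":[0,0,0.504]},
  {"pos":[-0.486,-0.188,0],"rot":[0,0,0.504]},
  {"pos":[-0.486,-0.188,0],"rot":[0,0,0.504]},
  {"pos":[-0.486,-0.188,0],"rot":[0,0,0.504]},
  {"pos":[-0.486,-0.188,0],"rot":[0,0,0.504]},
  {"pos":[-0.486,-0.188,0],"rot":[0,0,0.504]},
  {"pos":[-0.486,-0.188,0],"rot":[0,0,0.504]},
  {"pos":[-0.486,-0.188,0],"rot":[0,0,0.504]},
])

```text
time_s: 5.55
ee_pos: [0.5132, -0.2813, 0.1978]
ee_rot: [-2.29, -2.147, 0.001]
wrist_force: [1.4, -0.3, -0.3]
opening: 0.0113
gripper_force: 58.8
```

```bash
python3 go.py .518 -.30 .2 86.3
```

```text
[-0.0183, 0.006, -0.0022, -0.0023, -0.0013, -0.0]
t 5.55 psi 86.297902126381 [-0.5   0.31 -0.16  1.11  0.    1.13] F [ 1.4 -0.3 -0.3]
```

Emit:
steer_hand([
  {},
  {},
  {},
])

```text
time_s: 5.92
ee_pos: [0.5138, -0.2781, 0.199]
ee_rot: [-2.289, -2.149, 0.0]
wrist_force: [0.1, 0.6, -0.3]
opening: 0.0109
gripper_force: 58.8
```

```bash
python3 - <<'E'
from workcell import manip, imaging, job, observe
from h import *
from scipy.spatial.transform import Rotation as R
s=observe();f=imaging.grab_frame("wrist")
T=np.eye(4);T[:3,:3]=R.from_rotvec(s["ee_rot"]).as_matrix();T[:3,3]=s["ee_pos"]
f["world_from_camera"]=T@f["hand_eye"]
np.save("w.npy",f,allow_pickle=True)
cv2.imwrite("pics/w2.png",f["color"][:,:,::-1])
print(s["ee_pos"])
hsv=cv2.cvtColor(f["color"],cv2.COLOR_RGB2HSV)
m=((hsv[...,1]<50)&(hsv[...,2]>110)).astype(np.uint8)
cs,_=cv2.findContours(m,cv2.RETR_EXTERNAL,cv2.CHAIN_APPROX_NONE);k=max(cs,key=cv2.contourArea)[:,0]
print(cv2.boundingRect(k),cv2.minAreaRect(plane(f,k,.045).astype(np.float32)))
E
```

```text
[ 0.51381749 -0.27813867  0.19904201]
(183, 0, 208, 191) ((0.5254919528961182, -0.19205068051815033), (0.1297856718301773, 0.1300095021724701), 41.18627166748047)
```

View pics/w2.png

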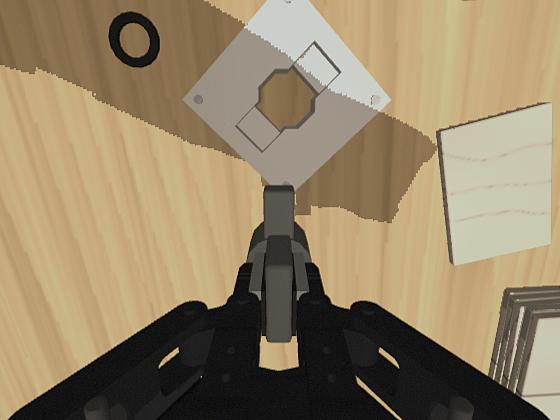

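The wrist view shows the insert held straight (bar at column 279, rows 186 to about 342). The drain mouth is at about (286,98), with its notches running up and right. Now the held insert's offset.

```bash
python3 - <<'E'
from h import *
f=np.load("w.npy",allow_pickle=True).item();T=f["world_from_camera"];t=np.array([.51382,-.27814])
p=plane(f,[[279.5,186],[279.5,342]],.183);print(p,p.mean(0)-t,np.linalg.norm(p[0]-p[1]))
# notch ends corners & centre
q=plane(f,[[317,41],[340,71],[236,126],[263,151]],.045);a=q[:2].mean(0);b=q[2:].mean(0);print((a+b)/2,np.linalg.norm(a-b),np.degrees(np.arctan2(*(a-b)[::-1])))
E
python3 go.py .5255 -.192 .2 86.3
```

```text
[[ 0.51662555 -0.23422398]
 [ 0.51070352 -0.32966999]] [-0.00015546 -0.00380698] 0.09562955412623055
[ 0.52649134 -0.19206501] 0.09672671205333426 41.21934258361931
[0.0867, 0.006, -0.0006, -0.0008, -0.0006, 0.0021]
t 5.975 psi 86.41943307426239 [-0.5   0.31 -0.16  1.11  0.    1.14] F [0.2 0.2 0.1]
```

```bash
python3 - <<'E'
from h import *
f=np.load("w.npy",allow_pickle=True).item();t=np.array([.51382,-.27814]);u=np.array([np.cos(np.radians(86.4)),np.sin(np.radians(86.4))])
p=plane(f,[[279.5,236],[279.5,342]],.219);print((p-t)@u)
print((plane(f,[[279.5,186]],.183)-t)@u, f["hand_eye"][:3,3],f["world_from_camera"][:3,2])
m=cv2.cvtColor(f["color"],cv2.COLOR_RGB2GRAY)[180:360:2,279];print(m.tolist())
E
```

```text
[ 0.03298668 -0.01889867]
[0.04400553] [ 0.08258425 -0.00033178 -0.13138295] [-0.02219982 -0.31642405 -0.94835805]
[151, 151, 143, 39, 49, 50, 73, 87, 85, 87, 87, 86, 84, 87, 85, 84, 87, 84, 84, 84, 87, 86, 84, 83, 83, 84, 84, 82, 48, 45, 46, 50, 47, 50, 51, 47, 47, 47, 49, 47, 48, 48, 50, 68, 72, 81, 84, 82, 82, 80, 81, 80, 80, 80, 82, 82, 82, 82, 81, 81, 80, 79, 82, 80, 81, 82, 81, 80, 81, 79, 81, 77, 81, 79, 79, 79, 79, 79, 80, 79, 77, 111, 176, 172, 174, 174, 174, 175, 175, 175]
```

```bash
python3 - <<'E'
from h import *
f=np.load("w.npy",allow_pickle=True).item();t=np.array([.51382,-.27814]);u=np.array([np.cos(np.radians(86.4)),np.sin(np.radians(86.4))])
print((plane(f,[[279.5,267],[279.5,341.5]],.219)-t)@u,(plane(f,[[279.5,191.5]],.183)-t)@u)
E
```

```text
[ 0.01914037 -0.01862094] [0.04117803]
```

The insert is centred on the TCP (within 1 mm), and the mouth is at (0.526, -0.192). I go above it at 45° askew, then lower.

Emit:
steer_hand([
  {"pos":[0.045,0.003,0]},
  {"pos":[0.087,0.0065,0],"rot":[0,0,0.002]},
  {"pos":[0.087,0.0065,0],"rot":[0,0,0.002]},
  {"pos":[0.087,0.0065,0.05],"rot":[0,0,0.002]},
  {"pos":[0.087,0.0065,0.09],"rot":[0,0,0.002]},
  {"pos":[0.087,0.0065,0.105],"rot":[0,0,0.002]},
  {"pos":[0.087,0.0065,0.112],"rot":[0,0,0.002]},
  {"pos":[0.087,0.0065,0.112],"rot":[0,0,0.002]},
])

```text
time_s: 6.98
ee_pos: [0.527, -0.1937, 0.0887]
ee_rot: [2.293, 2.146, 0.001]
wrist_force: [0.8, -0.0, -0.4]
opening: 0.0113
gripper_force: 58.8
```

Emit:
steer_hand([
  {},
  {},
])

```text
time_s: 7.22
ee_pos: [0.5271, -0.1937, 0.0889]
ee_rot: [2.293, 2.145, 0.001]
wrist_force: [0.1, -0.1, -1.1]
opening: 0.0113
gripper_force: 58.8
```

```bash
python3 go.py .526 -.1922 .0745 86.3
```

```text
[0.0014, -0.0012, 0.0144, 0.0018, 0.0006, -0.0019]
t 7.225 psi 86.19033267559362 [-0.35  0.35 -0.37  0.85 -0.    1.29] F [ 0.1 -0.1 -1.1]
```

Emit:
steer_hand([
  {"pos":[0.0014,-0.001,0.006]},
  {"pos":[0.0014,-0.001,0.01]},
  {"pos":[0.0014,-0.001,0.012]},
  {"pos":[0.0014,-0.001,0.013]},
  {"pos":[0.0014,-0.001,0.014]},
  {"pos":[0.0014,-0.001,0.014]},
])

```text
time_s: 7.98
ee_pos: [0.5252, -0.1917, 0.0752]
ee_rot: [-2.294, -2.147, -0.0]
wrist_force: [-5.9, 0.9, 14.1]
opening: 0.0111
gripper_force: 61.1
```

Contact came at the expected height (TCP 0.075, 14 N), so it is on the rim, 45° askew. Now I turn it while pressing lightly.

Emit:
steer_hand([
  {},
  {},
  {"rot":[0,0,0.08]},
  {"rot":[0,0,0.16]},
  {"rot":[0,0,0.24]},
  {"rot":[0,0,0.32]},
], grip_n=80)

```text
time_s: 8.72
ee_pos: [0.527, -0.1924, 0.0753]
ee_rot: [2.606, 1.749, 0.003]
wrist_force: [-0.2, -0.4, 7.1]
opening: 0.0111
gripper_force: 77.9
```

```bash
python3 go.py .526 -.1922 .0745 41.2
```

```text
[-0.0002, -0.001, 0.0008, 0.0032, -0.0009, 0.463]
t 8.725 psi 67.72718809419129 [-0.35  0.36 -0.38  0.82  0.    1.61] F [-0.2 -0.4  7.1]
```

```bash
python3 - <<'E'
from workcell import manip, imaging, job, observe
from h import *
f=imaging.grab_frame("side");c=f["color"][110:210,260:390]
cv2.imwrite("pics/s2.png",cv2.resize(c,None,fx=5,fy=5,interpolation=cv2.INTER_CUBIC)[:,:,::-1])
E
```

```text
(no output)
```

View pics/s2.png

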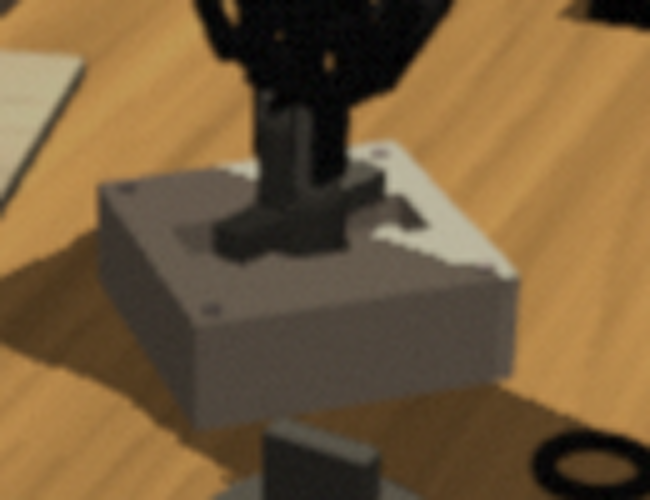

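The insert stands on the rim in the mouth, with the bar partly turned towards the notches (crop 190,235 and 405,210). I carry on turning with a slight press.

Emit:
steer_hand([
  {"pos":[0,-0.0005,0.0004],"rot":[0,0,0.08]},
  {"pos":[0,-0.0005,0.0004],"rot":[0,0,0.16]},
  {"pos":[0,-0.001,0.0004],"rot":[0,0,0.24]},
  {"pos":[0,-0.001,0.0004],"rot":[0,0,0.32]},
  {"pos":[0,-0.001,0.0004],"rot":[0,0,0.40]},
  {"pos":[0,-0.001,0.0004],"rot":[0,0,0.463]},
  {"pos":[0,-0.001,0.0004],"rot":[0,0,0.463]},
])

```text
time_s: 9.65
ee_pos: [0.5245, -0.1915, 0.0733]
ee_rot: [-2.939, -1.11, 0.0]
wrist_force: [-0.3, -1.0, -2.5]
opening: 0.0111
gripper_force: 77.8
```

```bash
python3 go.py .526 -.1922 .0605 41.2
```

```text
[0.0006, 0.0015, 0.0128, -0.0, 0.0, 0.0031]
t 9.65 psi 41.37480117450287 [-0.35  0.36 -0.39  0.82 -0.    2.07] F [-0.3 -1.  -2.5]
```

The force is off the rim, so the wings are over the notches. Now I press it home.

Emit:
steer_hand([
  {"pos":[0.0003,0.0007,0.004],"rot":[0,0,0.003]},
  {"pos":[0.0003,0.0007,0.008],"rot":[0,0,0.003]},
  {"pos":[0.0003,0.0007,0.011],"rot":[0,0,0.003]},
  {"pos":[0.0003,0.0007,0.0125],"rot":[0,0,0.003]},
  {"pos":[0.0003,0.0007,0.013],"rot":[0,0,0.003]},
  {"pos":[0.0003,0.0007,0.013],"rot":[0,0,0.003]},
])

```text
time_s: 10.4
ee_pos: [0.5249, -0.1917, 0.0613]
ee_rot: [-2.941, -1.104, 0.0]
wrist_force: [-4.8, -0.0, 9.5]
opening: 0.0109
gripper_force: 79.6
```

```bash
python3 go.py .526 -.1922 .0605 41.2
```

```text
[0.0005, 0.0011, 0.0008, -0.0001, 0.0001, -0.0006]
t 10.4 psi 41.16479065111924 [-0.35  0.38 -0.4   0.79 -0.    2.07] F [-4.8 -0.   9.5]
```

It is home (14 mm drop, contact at 9.5 N). Release, lift and check.

Emit:
steer_hand([
  {},
  {},
  {},
  {},
  {},
], aperture=0.05)

```text
time_s: 11.02
ee_pos: [0.5252, -0.1918, 0.0603]
ee_rot: [-2.941, -1.104, 0.0]
wrist_force: [-0.0, 0.4, -0.3]
opening: 0.0498
gripper_force: 0.0
```

Emit:
steer_hand([
  {"pos":[0,0,-0.02]},
  {"pos":[0,0,-0.05]},
  {"pos":[0,0,-0.11]},
  {"pos":[-0.06,0,-0.15]},
  {"pos":[-0.12,0,-0.15]},
  {"pos":[-0.16,0,-0.15]},
  {"pos":[-0.16,0,-0.15]},
  {"pos":[-0.16,0,-0.15]},
])

```text
time_s: 12.02
ee_pos: [0.405, -0.297, 0.2104]
ee_rot: [-2.941, -1.104, -0.001]
wrist_force: [-0.5, 0.3, 0.2]
opening: 0.05
gripper_force: 0.0
```

```bash
python3 - <<'E'
from workcell import manip, imaging, job, observe
from h import *
f=imaging.grab_frame("side");c=f["color"][90:240,190:390]
t=imaging.grab_frame("top")["color"][140:270,200:470]
cv2.imwrite("pics/fin.png",np.vstack([cv2.resize(c,(540,330)),cv2.resize(t,(540,260))])[:,:,::-1])
E
```

```text
(no output)
```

View pics/fin.png

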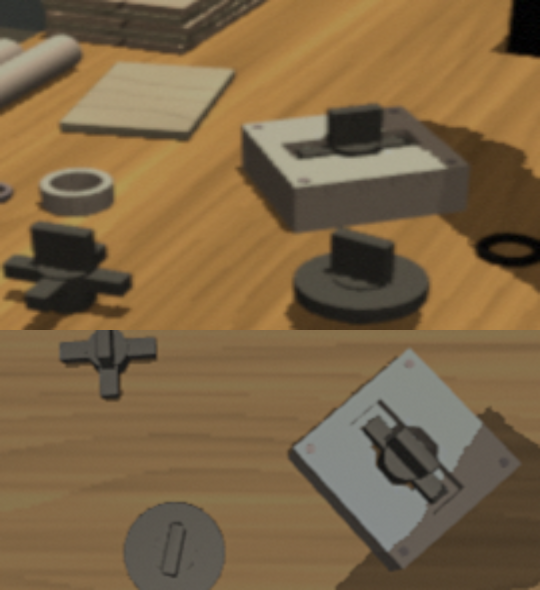

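Both views show the wings flush in the notches and the look-alikes untouched. I'm handing it in.

```bash
python3 -c "
from workcell import manip, imaging, job, observe
print(job.hand_in())"
```

```text
the job is handed in; nothing more can be done
None
```

I set the two-winged insert on the rim about 45° askew, turned it under light pressure, pressed it the 14 mm down into the notches and let go, leaving the look-alikes untouched; the job was handed in at about 12 s and no verdict was shown.

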